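# Release the cam stop and push the board carriage under the inspection camera

## Robot

A 7-joint arm with a two-finger parallel gripper is mounted at the origin on the work surface. World frame = base frame: x ahead of the robot, y to its left, z up, the work surface at z = 0. Lengths are in m, angles in rad, forces in N, time in s.
With the tool pointing down it reaches from about 0.4 to 0.85 m from the base axis. Payload 10.4 kg.
Tool frame: the origin (TCP) lies midway between the tips of the shut fingers; the grasp point (between the pads) lies 19 mm behind it; z points along the fingers, y is the line along which they close (so a half turn about z gives the same grasp; the last joint's range is limited). The gripper opens to 87 mm and grips with 3 to 60 N. Pads are 19 mm wide; open, the fingers measure 117 mm over their backs; the gripper's body (75 mm by 190 mm) begins 51 mm behind the grasp point.
Start: joints at [1.224, 0.332, -0.065, 1.46, 0.022, 1.35, -0.088], TCP at [0.199, -0.593, 0.223] pointing down, gripper open.
Joint ranges: [-2.6, 2.6], [-0.5, 2.12], [-1.47, 1.34], [0.16, 2.42], [-1.27, 4.41], [0.06, 2.06], [-2.6, 2.6]. Speed limits (rad/s): [2.22, 2.22, 2.79, 2.79, 3.14, 3.14, 3.14].

## Interface

Orientations are given as a unit quaternion [x, y, z, w].
In Python, from workcell import arm, optics gives the robot as it stands.
- The arm moves only by the tool carry_out, never from a script. Its argument "deltas" is a list of rows, each an object of numbers: "hand": the gripper's target within -1 to 1 (shut at 1, half-way at 0, fully open at -1); "tx", "ty", "tz": the shift along the world's x, y, z scaled (see below); "yaw": the turn about the world's z scaled (see below). A call has 1 to 10 rows; each row is the pose to reach, as a shift and turn from the pose commanded when the call began; what a row does not reach only later rows make up. The controller multiplies each number of a shift by 75 cm and each number of a turn by 1.5 rad. A row lasts 1/12 s, in which the tool goes at most 41.7 mm and 7.16 degrees, less where a joint would pass 70% of its speed; a pose out of reach is approached as far as the arm can. A call with a number of a shift or a turn outside -1 to 1 is refused whole. A call with a gripper value outside its range is refused whole. The fingers move at their own pace and stop on an object; the grip force is fixed at half the most. Time passes only in rows, so rows that repeat a pose let the fingers close. It gives the time, the measured TCP pose, the force, the opening and the grip force at its end, in the units of the state.
- arm.read_state(): the state, without advancing time (a new reading comes with each control period).
- optics.capture(name): name is "scene" or "top" or "wrist"; returns (picture, depth): 480x640x3 uint8, red, green, blue; 480x640 float32, m along the optical axis (not along the pixel's ray), 0 where there is no reading.
- optics.camera_info(name): a dict with "camera_matrix" (3x3 intrinsics, pixels), "rvec" (rotation vector, rad) and "tvec" (3), from world to camera coordinates, as OpenCV has them; the wrist camera has in their place "mount" (4x4, takes a point from camera to tool coordinates, whose origin is the TCP and whose axes are the flange's). Camera axes: x right, y down, z forward; pixel columns grow to the right and rows downward; lengths in m; the calibration is good to about 2 mm. The wrist camera is an equidistant fisheye: a pixel r from the principal point sees the ray r / f radians off the axis. A picture is of the moment at which its call begins: read the wrist's pose just before it. camera_info takes no time and is no camera call.
- arm.job_done(): hands the job in; it is judged then, once.
The state is a dict: "time_s": time; "qpos": joint angles; "dq": joint speeds; "effort": joint torques, N m; "ee_pos": TCP position; "tcp_rot": TCP orientation; "contact_force": force on the tool from outside, world axes, zero at the start; "wrist_torque": the same for the moment, N m; "grip_width": opening from 0.0 (shut) to 1.0 (fully open); "finger_force": force on a finger pad.
Only numpy, scipy, OpenCV 4.12 (cv2) and the standard library are available. Lean on these libraries where they do the work, as an engineer would, in place of code of your own. Each camera call takes 0.05 s, during which the arm holds its last target. There are 200 camera calls.

## Task

Push the red post of the brass cam's lever round until the lever points at the green mark, so that the cam has its low point towards the slide; only then push the blue carriage, with the board lying in it, forward under the inspection camera until it is fully home against the black stop. Use the fingertips: do not force the carriage against the cam, leave the board lying in its nest, pick nothing up, and leave the other things on the bench where they stand.

Things in the scene. Friction and masses are not known exactly. Their poses are not given: they have to be found in the camera images.
- fixture: Inspection fixture, fixed to the bench: level aluminium base plate 300 x 260 x 12 mm. Origin at bench height (z = 0). Its x is 'forward', the way the carriage slides, roughly away from the robot; y left, z up. Coordinates in mm called 'fixture (x, y)' below are in this frame; z is height above the bench. Plate: x -170..130, y -150..110.
- carriage (a joint): Blue carriage (the follower slide), plate 130 x 80 mm at z 20..30. Value in m: 0 parked (as it starts), grows forward along fixture x, 0.060 fully home, front edge on the black stop. Parked it spans fixture x -125..5, y 5..85. About 2 N slides it; it stays where left.
- push_face (a point): Middle of the rear face of the carriage's upright push plate (blue, white patch; 70 mm wide, 8 mm thick, z 25..75), this point at z 55. Moves with the carriage; parked it lies at fixture (-125, 45). Push it forward, along fixture x.
- nose (a point): On the flat front face of the dark steel follower nose on the carriage's right side (y -95..5, z 14..28; face at fixture x -76 when parked). The cam disc is a hard stop for it: within 0.45 rad of the low point the nose clears the cam (2 mm at home) and the carriage can go home; otherwise it meets the cam after 30 to 50 mm of travel.
- end_stop (a point): Middle of the rear face of the black rubber end stop, fixture (65, 45), z 12..32, 50 mm wide. The carriage's front edge meets it when home.
- cam (a joint): Brass eccentric cam disc (64 mm diameter, z 15..27, centre 18 mm off the pivot, towards the lever) with a dark lever on top. Value in rad, counter-clockwise from above positive: 0 = low point to the nose, lever pointing along fixture x at the green mark. Starts at -2.0 to -1.2 (lever to the right). Range -2.2 to 0.7, no detent at 0; stays where left; 4 N at the post turns it.
- cam_pivot (a point): On the cam's vertical axis, at the lever's hub, fixture (0, -70), z 36.
- lever_post (a point): Top centre of the red upright post at the lever's end, 65 mm from the pivot: 16 mm diameter, z 28..78. Push its side near z 50, which is clear above the nose. The lever is 14 mm wide, z 28..36.
- green_mark (a point): Green dot (20 mm, with a dash towards the pivot) painted on the base plate at fixture (98, -70), straight forward of the pivot. The lever points at it when the cam is at its low point.
- lens (a point): Bottom of the inspection camera's vertical lens barrel (32 mm diameter, fixture (20, 45), z 176..295), held by a rod at z 262 from a 16 mm column at fixture (108, 88), 302 mm high. Keep the hand clear of them.
- board: Green circuit board 70 x 54 x 4 mm with parts up to 8 mm high, 40 g, lying loose in a shallow nest (rim 5 mm) on the carriage. Origin at the centre of its underside, 30 mm above the bench.
- lens_spot (a point): Fixed point of the fixture under the lens, at fixture (20, 45), z 30: the board's centre lies here when the carriage is home.
- jar: Amber jar, 36 mm diameter, 45 mm tall, standing on the rear right of the base plate near fixture (-135, -105). Origin at its underside. Leave it.
- spray_can: White spray can with green band, 60 mm diameter, 184 mm tall, on the bench. Origin at its underside. Leave it.
- pen_cup: Black pen cup, 76 mm diameter, with pens up to 160 mm high. Origin at its underside. Leave it.
- parts_bin: Small blue open bin 110 x 90 x 50 mm. Origin at its underside. Leave it.
- phone: Black phone 145 x 72 x 9 mm lying on the bench. Origin at its underside. Leave it.
- driver: Screwdriver 170 mm long lying on the bench. Leave it.
Things that resemble listed ones, but are neither listed nor needed, are in the scene too. What is meant by the board is not brown or white, and is the larger of those in its own colour.

How it is judged:
On the way, in this order (a step that is already met when the one before it is completed fails the run):
1. the cam is turned to its low point (within 0.35 rad) while the carriage is still back (less than 25 mm forward) (value of joint cam between -0.35 and 0.35 rad and value of joint carriage below 0.025 m), for 0.2 s.
2. the carriage is pushed fully home (within 3 mm) (value of joint carriage above 0.057 m), for 0.2 s.
At the end, for the whole second after the job is handed in: The carriage is within 3 mm of fully home and at rest, the cam within 0.35 rad of its low point, and the board lies flat and still in its nest, within 10 mm of the spot under the lens (value of joint carriage above 0.057 m and velocity of joint carriage below 0.01 m/s and value of joint cam between -0.35 and 0.35 rad and horizontal distance between board and lens_spot below 0.01 m and z of board in the frame of lens_spot between -0.004 and 0.004 m and angle between board's own z axis and vertical below 0.08 rad and linear speed of board below 0.02 m/s); the robot touches nothing.
It fails at once if the carriage is forced against the cam (over 15 N) (contact force between carriage_c0 and cam_c0 above 15 N).
It fails at once if the board is lifted out of its nest or tipped (z of board in the frame of lens_spot above 0.008 m or angle between board's own z axis and vertical above 0.2 rad).
It fails at once if another thing on the bench (jar, spray can, pen cup, bin, phone, screwdriver) is picked up or moved by over 25 mm (distance of any of jar, spray_can, pen_cup, parts_bin, phone, driver from where it was at the start of the episode above 0.025 m).
It fails at once if the jar, spray can or pen cup is tipped over (angle between any of jar, spray_can, pen_cup's own z axis and vertical above 0.5 rad).
It also fails if it takes over 58 s, if anything falls off the work surface, if the arm or the gripper's body presses on something with over 40 N, if the wrist force passes 120 N, or if a joint passes its speed limit or range.

## Working session

There is one attempt and no reset: what is moved stays moved. The work goes in short steps, Python scripts to look and compute and a tool call to move; the robot and the scene stay as the last step left them, time stands still between calls to the robot, and variables do not carry over. Pictures are saved under pics/ and viewed, at most 10 in all, crops included, and the job is handed in when it is done.

Besides the shell and the picture viewer there is one more tool, called after "Request:" as name([rows], argument=value, ...), one row to a line, values as JSON. carry_out: Moves the arm, as the interface text tells. Shifts and turns lie within -1 to 1; 1 stands for 75 cm of shift or 1.5 rad of turn. Its arguments: {"type":"object","properties":{"deltas":{"type":"array","items":{"type":"object","properties":{"hand":{"type":"number"},"tx":{"type":"number"},"ty":{"type":"number"},"tz":{"type":"number"},"yaw":{"type":"number"}}}}},"required":["deltas"]}

```bash
mkdir -p pics; cat > h.py <<'E'
import numpy as np, cv2
from workcell import arm, optics
def cap(n,f=None):
    p,d=optics.capture(n)
    if f: cv2.imwrite('pics/'+f,p[:,:,::-1])
    return p,d
def w2c(n):
    i=optics.camera_info(n); return np.array(i['camera_matrix']),cv2.Rodrigues(np.array(i['rvec'],float))[0],np.array(i['tvec'],float).ravel()
def ray(n,uv,z):
    K,R,t=w2c(n); c=-R.T@t; d=R.T@np.linalg.inv(K)@np.array([uv[0],uv[1],1.]); return c+d*(z-c[2])/d[2]
def cloud(n,d):
    K,R,t=w2c(n); v,u=np.indices(d.shape); P=np.stack([(u-K[0,2])/K[0,0]*d,(v-K[1,2])/K[1,1]*d,d],-1)
    return (P-t)@R
E
python3 - <<'E'
from h import *
p,d=cap('top','top.png'); q,e=cap('scene','scene.png')
np.savez('c0.npz',p=p,d=d,q=q,e=e)
print(arm.read_state())
for n in('top','scene'): K,R,t=w2c(n); print(n,-R.T@t)
E
```

```text
{'time_s': 0.1, 'qpos': array([ 1.22439667,  0.33281085, -0.06472518,  1.46085833,  0.02158299,
        1.34992641, -0.08846265]), 'dq': array([ 0.00093405, -0.00321975, -0.00099762, -0.00143497, -0.00017649,
        0.00200987,  0.00132538]), 'effort': array([ 1.37207957e-03, -6.24547219e+01,  2.44587637e-02, -3.90719032e+01,
       -6.15494815e-02,  3.67237930e-02,  5.17746469e-05]), 'ee_pos': array([ 0.19875849, -0.59217577,  0.22183174]), 'tcp_rot': array([ 9.86916434e-01,  1.61231273e-01, -1.22941827e-04, -6.42463019e-04]), 'contact_force': array([-0.22216741,  0.31191399,  0.52084763]), 'wrist_torque': array([-0.0269951 ,  0.02334612, -0.03742026]), 'finger_force': 0.0, 'grip_width': 1.0046781281910733}
top [ 3.13208149e-01 -4.28292516e-05  1.22622873e+00]
scene [ 1.11823848 -0.41190774  1.20645966]
```

View pics/top.png

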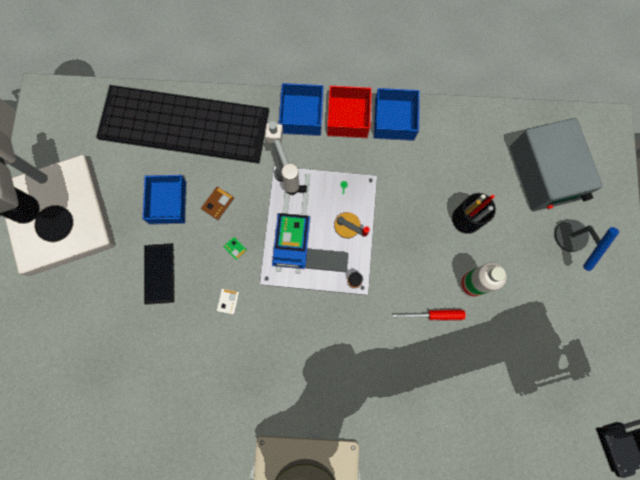

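View pics/scene.png

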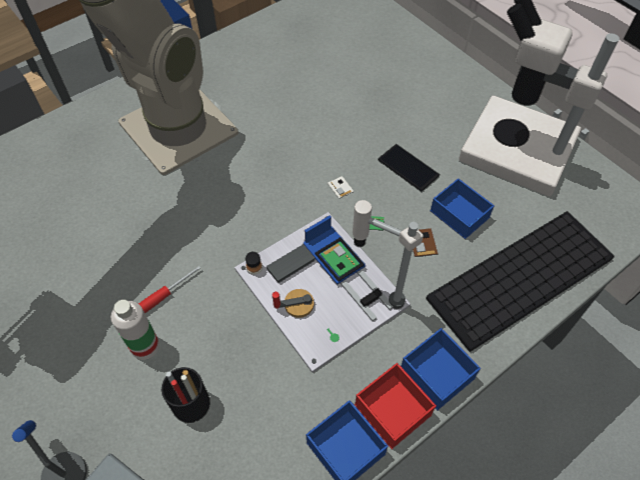

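The top view shows the plate centred at about (320,232), the green mark at (344,186), the red post at (365,231), the push plate at (290,263), the jar at (355,279), and the lens and column at (288,178) and (275,130). The scene view agrees.

```bash
python3 - <<'E'
from h import *
c=np.load('c0.npz')
def blob(p,lo,hi,box,k=0):
    m=cv2.inRange(cv2.cvtColor(p,cv2.COLOR_RGB2HSV),lo,hi); b=np.zeros_like(m); x0,y0,x1,y1=box; b[y0:y1,x0:x1]=m[y0:y1,x0:x1]
    n,l,s,ce=cv2.connectedComponentsWithStats(b); i=1+np.argmax(s[1:,4]); return ce[i],s[i],l==i
P=c['p'];Q=c['q']
g,s,_=blob(P,(45,100,60),(80,255,255),(335,175,355,200)); print('green top',g,s)
g2,s2,_=blob(Q,(45,100,60),(80,255,255),(320,322,350,348)); print('green sc',g2,s2)
print(ray('top',g,.012),ray('scene',g2,.012))
m=blob(P,(0,0,120),(179,40,255),(255,160,385,300))[2].astype(np.uint8)
r=cv2.minAreaRect(np.argwhere(m)[:,::-1].astype(np.float32)); bx=cv2.boxPoints(r)
W=np.array([ray('top',b,.012) for b in bx]); print('plate',bx.round(1).tolist(),W.round(3).tolist(), [np.linalg.norm(W[i]-W[i-1]).round(3) for i in range(4)])
for n,im,box in(('top',P,(355,220,375,242)),('scene',Q,(268,286,286,310))):
    m=cv2.inRange(cv2.cvtColor(im,cv2.COLOR_RGB2HSV),(0,150,60),(8,255,255))|cv2.inRange(cv2.cvtColor(im,cv2.COLOR_RGB2HSV),(172,150,60),(179,255,255))
    b=np.zeros_like(m);x0,y0,x1,y1=box;b[y0:y1,x0:x1]=m[y0:y1,x0:x1]; v,u=np.nonzero(b); print(n,'post',u.mean(),v.mean(),u.min(),u.max(),v.min(),v.max(),ray(n,(u.mean(),v.mean()),.06))
    C=cloud(n,c['d'] if n=='top' else c['e'])[b>0]; print(np.median(C[C[:,2]>np.max(C[:,2])-.012],0))
# carriage push plate from depth
for n,d,im in(('top',c['d'],P),('scene',c['e'],Q)):
    C=cloud(n,d); h=cv2.cvtColor(im,cv2.COLOR_RGB2HSV); mm=(h[...,0]>100)&(h[...,0]<130)&(h[...,1]>120)&(C[...,2]>.066)&(C[...,2]<.085)&(C[...,0]>.3)&(C[...,0]<.6)&(abs(C[...,1])<.15)
    X=C[mm]; print(n,'pushtop',len(X),X.mean(0) if len(X) else '',X.min(0),X.max(0))
E
```

```text
green top [343.45238095 184.95238095] [341 181   6  12  42]
green sc [333.65       336.63333333] [328 329  11  13  60]
[ 0.71567281 -0.05765456  0.012     ] [ 0.71752181 -0.05632361  0.012     ]
plate [[255.0, 299.0], [255.0, 160.0], [384.0, 160.0], [384.0, 299.0]] [[0.421, 0.141, 0.012], [0.769, 0.167, 0.012], [0.787, -0.157, 0.012], [0.437, -0.165, 0.012]] [np.float64(0.307), np.float64(0.349), np.float64(0.324), np.float64(0.349)]
top post 365.06976744186045 230.69767441860466 362 368 227 235 [ 0.59029287 -0.11062168  0.06      ]
[ 3.13208149e-01 -4.28292516e-05  1.22622873e+00]
scene post 275.962962962963 299.2098765432099 273 279 292 307 [ 0.59477161 -0.11164504  0.06      ]
[ 1.11823848 -0.41190774  1.20645966]
top pushtop 102 [0.50353576 0.06503027 0.07453335] [0.49849262 0.03221172 0.06754132] [0.50847435 0.09910116 0.07988393]
scene pushtop 122 [0.50817934 0.06519825 0.07335405] [0.49915144 0.03417014 0.06637596] [0.51471813 0.10000635 0.08112676]
```

Request:
carry_out([
  {"tz": 0.08,"hand": 1},
  {"tz": 0.08,"hand": 1},
  {"tx": 0.24,"ty": 0.333,"tz": 0.08,"yaw": -0.28,"hand": 1},
  {"tx": 0.24,"ty": 0.333,"tz": 0.08,"yaw": -0.28,"hand": 1},
  {"tx": 0.24,"ty": 0.333,"tz": 0.08,"yaw": -0.28,"hand": 1},
  {"tx": 0.24,"ty": 0.333,"tz": 0.08,"yaw": -0.28,"hand": 1},
  {"tx": 0.24,"ty": 0.333,"tz": 0.08,"yaw": -0.28,"hand": 1},
  {"tx": 0.24,"ty": 0.333,"tz": 0.08,"yaw": -0.28,"hand": 1},
  {"tx": 0.24,"ty": 0.333,"tz": 0.08,"yaw": -0.28,"hand": 1},
  {"tx": 0.24,"ty": 0.333,"tz": 0.08,"yaw": -0.28,"hand": 1},
])

```text
invalid input
```

```bash
python3 - <<'E'
from h import *
s=arm.read_state();print(s['time_s'],s['ee_pos'],s['tcp_rot'],s['qpos'].round(2),s['grip_width']);print(np.array(optics.camera_info('wrist')['mount']).round(3))
E
```

```text
0.1 [ 0.19875849 -0.59217577  0.22183174] [ 9.86916434e-01  1.61231273e-01 -1.22941827e-04 -6.42463019e-04] [ 1.22  0.33 -0.06  1.46  0.02  1.35 -0.09] 1.0046781281910733
[[ 0.001 -0.965 -0.264  0.071]
 [ 1.     0.001  0.001  0.   ]
 [-0.    -0.264  0.965 -0.162]
 [ 0.     0.     0.     1.   ]]
```

Request:
carry_out([
  {"tx": 0.0,"ty": 0.0,"tz": 0.08,"yaw": 0.0,"hand": 1.0},
  {"tx": 0.0,"ty": 0.0,"tz": 0.08,"yaw": 0.0,"hand": 1.0},
  {"tx": 0.24,"ty": 0.333,"tz": 0.08,"yaw": -0.28,"hand": 1.0},
  {"tx": 0.24,"ty": 0.333,"tz": 0.08,"yaw": -0.28,"hand": 1.0},
  {"tx": 0.24,"ty": 0.333,"tz": 0.08,"yaw": -0.28,"hand": 1.0},
  {"tx": 0.24,"ty": 0.333,"tz": 0.08,"yaw": -0.28,"hand": 1.0},
  {"tx": 0.24,"ty": 0.333,"tz": 0.08,"yaw": -0.28,"hand": 1.0},
  {"tx": 0.24,"ty": 0.333,"tz": 0.08,"yaw": -0.28,"hand": 1.0},
  {"tx": 0.24,"ty": 0.333,"tz": 0.08,"yaw": -0.28,"hand": 1.0},
  {"tx": 0.24,"ty": 0.333,"tz": 0.08,"yaw": -0.28,"hand": 1.0},
])

```text
time_s: 0.93
ee_pos: [0.382, -0.3377, 0.2826]
tcp_rot: [0.999, -0.045, 0.0, -0.001]
contact_force: [0.9, 0.5, -0.8]
grip_width: 0.324
finger_force: 0.0
```

Request:
carry_out([
  {"tx": 0.24,"ty": 0.333,"tz": 0.0,"yaw": -0.267,"hand": 1.0},
  {"tx": 0.24,"ty": 0.333,"tz": 0.0,"yaw": -0.267,"hand": 1.0},
  {"tx": 0.24,"ty": 0.333,"tz": 0.0,"yaw": -0.267,"hand": 1.0},
  {"tx": 0.24,"ty": 0.333,"tz": 0.0,"yaw": -0.267,"hand": 1.0},
  {"tx": 0.24,"ty": 0.333,"tz": 0.0,"yaw": -0.267,"hand": 1.0},
  {"tx": 0.24,"ty": 0.333,"tz": 0.0,"yaw": -0.267,"hand": 1.0},
  {"tx": 0.24,"ty": 0.333,"tz": 0.0,"yaw": -0.267,"hand": 1.0},
  {"tx": 0.24,"ty": 0.333,"tz": 0.0,"yaw": -0.267,"hand": 1.0},
  {"tx": 0.24,"ty": 0.333,"tz": 0.0,"yaw": -0.267,"hand": 1.0},
  {"tx": 0.24,"ty": 0.333,"tz": 0.0,"yaw": -0.267,"hand": 1.0},
])

```text
time_s: 1.77
ee_pos: [0.5593, -0.0909, 0.2819]
tcp_rot: [0.97, -0.244, -0.001, -0.0]
contact_force: [-0.4, -0.2, -0.3]
grip_width: 0.003
finger_force: 0.0
```

```bash
python3 - <<'E'
from h import *
s=arm.read_state();print(s['time_s'],s['ee_pos'],2*np.degrees(np.arctan2(s['tcp_rot'][1],s['tcp_rot'][0])),s['qpos'].round(2),s['grip_width'])
p,_=cap('scene'); cv2.imwrite('pics/s2.png',cv2.resize(p[120:400,180:480],None,fx=2,fy=2)[:,:,::-1])
E
```

```text
1.7667 [ 0.55932235 -0.09085896  0.28187635] -28.234486631603147 [ 0.49  0.21 -0.48  1.5   0.1   1.45 -2.06] 0.0028627148240537
```

View pics/s2.png

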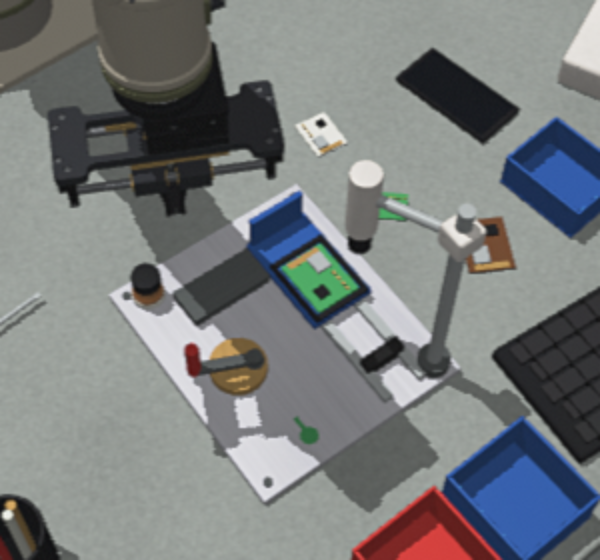

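The gripper is closed and hangs behind the post, clear of the lens; the post is at (192,358) in this crop and the jar at (147,283). I'm lowering it now.

Request:
carry_out([
  {"tx": 0.0,"ty": -0.002,"tz": -0.1,"yaw": 0.0,"hand": 1.0},
  {"tx": 0.0,"ty": -0.002,"tz": -0.15,"yaw": 0.0,"hand": 1.0},
  {"tx": 0.0,"ty": -0.002,"tz": -0.2,"yaw": 0.0,"hand": 1.0},
  {"tx": 0.0,"ty": -0.002,"tz": -0.25,"yaw": 0.0,"hand": 1.0},
  {"tx": 0.0,"ty": -0.002,"tz": -0.29,"yaw": 0.0,"hand": 1.0},
  {"tx": 0.0,"ty": -0.002,"tz": -0.311,"yaw": 0.0,"hand": 1.0},
  {"tx": 0.0,"ty": -0.002,"tz": -0.311,"yaw": 0.0,"hand": 1.0},
])

```text
time_s: 2.4
ee_pos: [0.5542, -0.0961, 0.0437]
tcp_rot: [0.969, -0.247, -0.005, 0.001]
contact_force: [-0.7, 0.1, -0.1]
grip_width: 0.008
finger_force: 0.0
```

```bash
python3 - <<'E'
from h import *
# TCP path: shifts from the commanded start pose (0.559,-0.0945), yaw from -28.5 deg
pv=np.array([.623,-.054]); p0=np.array([.559,-.0945])
for th in list(range(-118,0,8))+[-2]:
    a=np.radians(th); P=pv+.065*np.array([np.cos(a),np.sin(a)])-.0175*np.array([-np.sin(a),np.cos(a)])
    print(th,((P-p0)/.75).round(3),round(np.radians(min(th+90,70)+28.5)/1.5,3))
E
```

```text
-118 [ 0.024 -0.012] 0.006
-110 [ 0.034 -0.019] 0.099
-102 [ 0.044 -0.026] 0.192
-94 [ 0.056 -0.031] 0.285
-86 [ 0.068 -0.034] 0.378
-78 [ 0.081 -0.036] 0.471
-70 [ 0.093 -0.035] 0.564
-62 [ 0.105 -0.033] 0.657
-54 [ 0.117 -0.03 ] 0.75
-46 [ 0.129 -0.025] 0.844
-38 [ 0.139 -0.018] 0.937
-30 [ 0.149 -0.01 ] 1.03
-22 [ 0.157 -0.   ] 1.123
-14 [0.164 0.01 ] 1.146
-6 [0.169 0.022] 1.146
-2 [0.171 0.028] 1.146
```

Request:
carry_out([
  {"tx": 0.012,"ty": -0.006,"tz": 0.004,"yaw": 0.0,"hand": 1.0},
  {"tx": 0.024,"ty": -0.012,"tz": 0.004,"yaw": 0.006,"hand": 1.0},
  {"tx": 0.029,"ty": -0.016,"tz": 0.004,"yaw": 0.05,"hand": 1.0},
  {"tx": 0.034,"ty": -0.019,"tz": 0.004,"yaw": 0.1,"hand": 1.0},
  {"tx": 0.039,"ty": -0.023,"tz": 0.004,"yaw": 0.146,"hand": 1.0},
  {"tx": 0.044,"ty": -0.026,"tz": 0.004,"yaw": 0.192,"hand": 1.0},
  {"tx": 0.05,"ty": -0.029,"tz": 0.004,"yaw": 0.238,"hand": 1.0},
  {"tx": 0.056,"ty": -0.031,"tz": 0.004,"yaw": 0.285,"hand": 1.0},
  {"tx": 0.062,"ty": -0.033,"tz": 0.004,"yaw": 0.33,"hand": 1.0},
  {"tx": 0.068,"ty": -0.034,"tz": 0.004,"yaw": 0.378,"hand": 1.0},
])

```text
time_s: 3.23
ee_pos: [0.6095, -0.1204, 0.0541]
tcp_rot: [0.999, 0.036, -0.0, -0.0]
contact_force: [-4.0, 3.7, -0.6]
grip_width: 0.003
finger_force: 2.6
```

```bash
python3 - <<'E'
from h import *
s=arm.read_state();print(s['time_s'],s['ee_pos'],2*np.degrees(np.arctan2(s['tcp_rot'][1],s['tcp_rot'][0])),s['contact_force'])
p,_=cap('scene'); cv2.imwrite('pics/s3.png',cv2.resize(p[180:400,200:440],None,fx=2,fy=2)[:,:,::-1])
E
```

```text
3.2333 [ 0.60946908 -0.1204092   0.05407185] 4.161658973858542 [-3.9563433   3.71947394 -0.58378066]
```

View pics/s3.png

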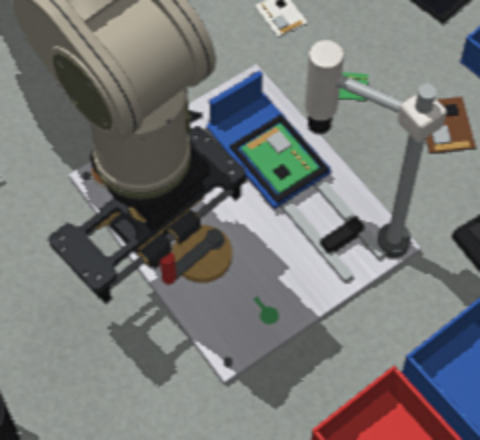

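The post at (168,267) has moved forward with the lever now at about -86°, with the fingers right behind it. I'll keep pushing.

Request:
carry_out([
  {"tx": 0.006,"ty": -0.001,"tz": -0.003,"yaw": 0.046,"hand": 1.0},
  {"tx": 0.013,"ty": -0.002,"tz": -0.003,"yaw": 0.093,"hand": 1.0},
  {"tx": 0.019,"ty": -0.002,"tz": -0.003,"yaw": 0.14,"hand": 1.0},
  {"tx": 0.025,"ty": -0.001,"tz": -0.003,"yaw": 0.186,"hand": 1.0},
  {"tx": 0.031,"ty": 0.0,"tz": -0.003,"yaw": 0.232,"hand": 1.0},
  {"tx": 0.037,"ty": 0.001,"tz": -0.003,"yaw": 0.279,"hand": 1.0},
  {"tx": 0.043,"ty": 0.003,"tz": -0.003,"yaw": 0.325,"hand": 1.0},
  {"tx": 0.049,"ty": 0.004,"tz": -0.003,"yaw": 0.372,"hand": 1.0},
  {"tx": 0.055,"ty": 0.006,"tz": -0.003,"yaw": 0.42,"hand": 1.0},
  {"tx": 0.061,"ty": 0.009,"tz": -0.003,"yaw": 0.466,"hand": 1.0},
])

```text
time_s: 4.12
ee_pos: [0.6547, -0.115, 0.0517]
tcp_rot: [0.927, 0.376, -0.001, 0.0]
contact_force: [-5.4, 0.8, -0.3]
grip_width: 0.007
finger_force: 2.3
```

```bash
python3 - <<'E'
from h import *
s=arm.read_state();print(s['time_s'],s['ee_pos'],2*np.degrees(np.arctan2(s['tcp_rot'][1],s['tcp_rot'][0])),s['contact_force'],s['qpos'].round(2))
p,_=cap('scene'); cv2.imwrite('pics/s4.png',cv2.resize(p[180:400,200:440],None,fx=2,fy=2)[:,:,::-1])
E
```

```text
4.1167 [ 0.65471619 -0.11501006  0.05167943] 44.13105703768784 [-5.41814674  0.76731717 -0.27921085] [ 0.56  0.64 -0.65  1.5   0.41  1.14 -0.96]
```

View pics/s4.png

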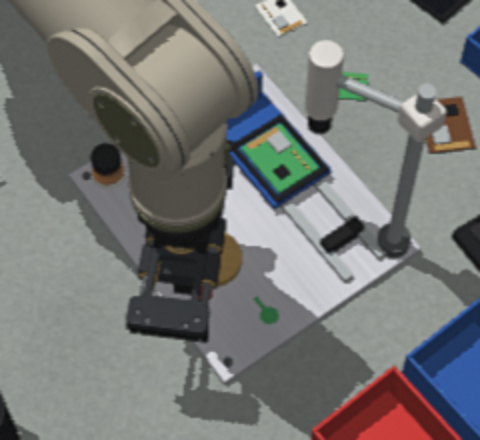

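The carriage is still parked and the lever is at about -46°. The clearance to the lens is fine, so I'm finishing the turn.

Request:
carry_out([
  {"tx": 0.005,"ty": 0.003,"tz": -0.002,"yaw": 0.046,"hand": 1.0},
  {"tx": 0.01,"ty": 0.007,"tz": -0.002,"yaw": 0.093,"hand": 1.0},
  {"tx": 0.015,"ty": 0.011,"tz": -0.002,"yaw": 0.14,"hand": 1.0},
  {"tx": 0.02,"ty": 0.015,"tz": -0.002,"yaw": 0.186,"hand": 1.0},
  {"tx": 0.024,"ty": 0.02,"tz": -0.002,"yaw": 0.232,"hand": 1.0},
  {"tx": 0.028,"ty": 0.025,"tz": -0.002,"yaw": 0.279,"hand": 1.0},
  {"tx": 0.035,"ty": 0.035,"tz": -0.002,"yaw": 0.302,"hand": 1.0},
  {"tx": 0.04,"ty": 0.045,"tz": -0.002,"yaw": 0.302,"hand": 1.0},
  {"tx": 0.041,"ty": 0.052,"tz": -0.002,"yaw": 0.302,"hand": 1.0},
  {"tx": 0.041,"ty": 0.053,"tz": -0.002,"yaw": 0.302,"hand": 1.0},
])

```text
time_s: 5.0
ee_pos: [0.6871, -0.0746, 0.05]
tcp_rot: [0.82, 0.573, 0.0, 0.001]
contact_force: [0.3, -4.2, 0.4]
grip_width: 0.006
finger_force: 1.8
```

Request:
carry_out([
  {"tx": 0.0,"ty": 0.0,"tz": 0.0,"yaw": 0.0,"hand": 1.0},
  {"tx": 0.0,"ty": -0.03,"tz": 0.0,"yaw": 0.0,"hand": 1.0},
  {"tx": 0.0,"ty": -0.06,"tz": 0.0,"yaw": 0.0,"hand": 1.0},
  {"tx": 0.0,"ty": -0.06,"tz": 0.05,"yaw": 0.0,"hand": 1.0},
  {"tx": 0.0,"ty": -0.06,"tz": 0.1,"yaw": 0.0,"hand": 1.0},
  {"tx": -0.05,"ty": -0.06,"tz": 0.1,"yaw": 0.05,"hand": 1.0},
  {"tx": -0.1,"ty": -0.06,"tz": 0.1,"yaw": 0.1,"hand": 1.0},
  {"tx": -0.15,"ty": -0.06,"tz": 0.1,"yaw": 0.15,"hand": 1.0},
  {"tx": -0.2,"ty": -0.06,"tz": 0.1,"yaw": 0.2,"hand": 1.0},
  {"tx": -0.2,"ty": -0.06,"tz": 0.1,"yaw": 0.2,"hand": 1.0},
])

```text
time_s: 5.83
ee_pos: [0.5291, -0.1193, 0.122]
tcp_rot: [0.723, 0.691, -0.003, -0.001]
contact_force: [1.3, 0.4, -0.3]
grip_width: 0.003
finger_force: 0.0
```

```bash
python3 - <<'E'
from h import *
s=arm.read_state();print(s['time_s'],s['ee_pos'],2*np.degrees(np.arctan2(s['tcp_rot'][1],s['tcp_rot'][0])),s['contact_force'],s['qpos'].round(2))
p,_=cap('top'); q,_=cap('scene'); r=lambda a:cv2.resize(a,(400,560))
cv2.imwrite('pics/s5.png',np.hstack([r(p[150:310,250:390]),r(q[200:380,230:400])])[:,:,::-1])
for n,im,box in(('top',p,(325,175,380,245)),('scene',q,(260,270,345,350))):
    h=cv2.cvtColor(im,cv2.COLOR_RGB2HSV);m=cv2.inRange(h,(0,150,60),(8,255,255))|cv2.inRange(h,(172,150,60),(179,255,255))
    b=np.zeros_like(m);x0,y0,x1,y1=box;b[y0:y1,x0:x1]=m[y0:y1,x0:x1]; v,u=np.nonzero(b)
    if len(u):
        P=ray(n,(u.mean(),v.mean()),.06); print(n,len(u),u.mean(),v.mean(),P,'cam rad',np.arctan2(P[1]+.054,P[0]-.623)+.034)
E
```

```text
5.8333 [ 0.52909553 -0.11933567  0.12201955] 87.38987660534544 [ 1.29553711  0.43390332 -0.26440299] [ 0.9   0.37 -0.91  1.76  0.32  1.17 -0.15]
top 48 343.1458333333333 191.29166666666666 [ 0.68392207 -0.05529037  0.06      ] cam rad 0.012822513378373632
scene 90 325.35555555555555 316.1 [ 0.68804546 -0.05543907  0.06      ] cam rad 0.011879577100069393
```

View pics/s5.png

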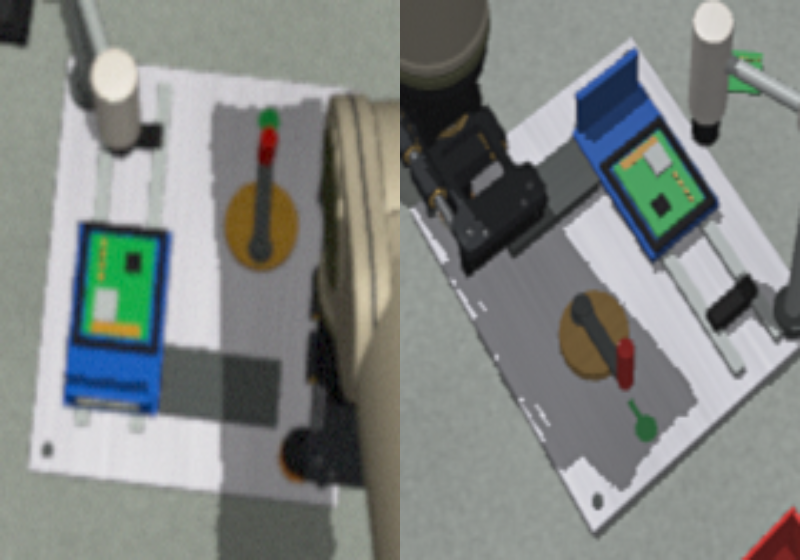

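The cam is at about +0.01 rad, with the lever pointing at the green mark, the carriage still parked and the jar untouched. Next I'll go behind the push plate, with the wrist camera turned to the rear, away from the lens.

Request:
carry_out([
  {"tx": -0.05,"ty": 0.03,"tz": 0.02,"yaw": 0.08,"hand": 1.0},
  {"tx": -0.1,"ty": 0.08,"tz": 0.02,"yaw": 0.16,"hand": 1.0},
  {"tx": -0.109,"ty": 0.13,"tz": 0.02,"yaw": 0.24,"hand": 1.0},
  {"tx": -0.109,"ty": 0.18,"tz": 0.02,"yaw": 0.32,"hand": 1.0},
  {"tx": -0.109,"ty": 0.22,"tz": 0.02,"yaw": 0.4,"hand": 1.0},
  {"tx": -0.109,"ty": 0.247,"tz": 0.02,"yaw": 0.48,"hand": 1.0},
  {"tx": -0.109,"ty": 0.247,"tz": 0.02,"yaw": 0.56,"hand": 1.0},
  {"tx": -0.109,"ty": 0.247,"tz": 0.02,"yaw": 0.64,"hand": 1.0},
  {"tx": -0.109,"ty": 0.247,"tz": 0.02,"yaw": 0.72,"hand": 1.0},
  {"tx": -0.109,"ty": 0.247,"tz": 0.02,"yaw": 0.8,"hand": 1.0},
])

```text
time_s: 6.77
ee_pos: [0.4562, 0.068, 0.1397]
tcp_rot: [0.205, 0.979, 0.001, 0.001]
contact_force: [0.0, -0.6, -0.2]
grip_width: 0.003
finger_force: 0.0
```

Request:
carry_out([
  {"tx": 0.0,"ty": 0.0,"tz": 0.0,"yaw": 0.08,"hand": 1.0},
  {"tx": 0.0,"ty": 0.0,"tz": 0.0,"yaw": 0.16,"hand": 1.0},
  {"tx": 0.0,"ty": 0.0,"tz": 0.0,"yaw": 0.24,"hand": 1.0},
  {"tx": 0.0,"ty": 0.0,"tz": 0.0,"yaw": 0.26,"hand": 1.0},
  {"tx": 0.0,"ty": 0.0,"tz": 0.0,"yaw": 0.26,"hand": 1.0},
])

```text
time_s: 7.18
ee_pos: [0.456, 0.0677, 0.1395]
tcp_rot: [0.014, 1.0, 0.001, 0.001]
contact_force: [-0.4, -0.5, 0.4]
grip_width: 0.006
finger_force: 0.0
```

```bash
python3 - <<'E'
from h import *
s=arm.read_state();print(s['time_s'],s['ee_pos'],2*np.degrees(np.arctan2(s['tcp_rot'][1],s['tcp_rot'][0])),s['contact_force'],s['qpos'].round(2))
p,_=cap('top'); q,_=cap('scene'); r=lambda a:cv2.resize(a,(400,560))
cv2.imwrite('pics/s6.png',np.hstack([r(p[150:310,250:390]),r(q[150:380,200:400])])[:,:,::-1])
E
```

```text
7.1833 [0.45601792 0.06767087 0.13951753] 178.3787568439172 [-0.39286188 -0.53873563  0.40895375] [ 1.01  0.27 -1.36  1.94  0.28  1.16  1.08]
```

View pics/s6.png

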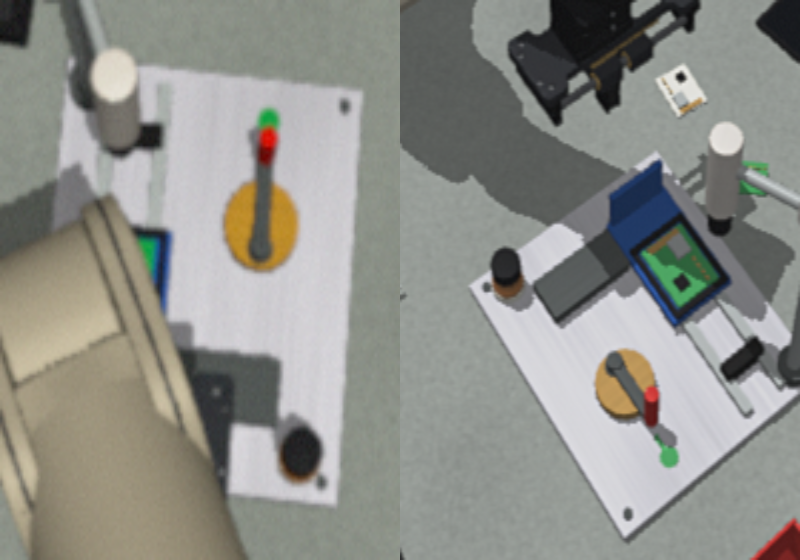

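The lever stays on the mark and the fingers are behind the push plate, but the forearm looks near the lens from above. I'll check its height there by depth.

```bash
python3 - <<'E'
from h import *
from scipy.spatial import cKDTree
c=np.load('c0.npz')
out=[]
for n,k in(('top','d'),('scene','e')):
    _,d=cap(n); ch=(d>0)&(abs(d-c[k])>.03); C=cloud(n,d)
    X=C[ch&(C[...,2]>.1)&(C[...,0]>.25)]; print(n,len(X))
    for z in np.arange(.1,.8,.1):
        Y=X[(X[:,2]>z)&(X[:,2]<z+.1)]
        if len(Y): print(round(z,1),'xmax',Y[Y[:,0].argmax()].round(3),'ymax',Y[Y[:,1].argmax()].round(3),'dist lens',np.hypot(Y[:,0]-.647,Y[:,1]-.06).min().round(3))
E
```

```text
top 15647
0.1 xmax [ 0.848 -0.502  0.109] ymax [0.67  0.67  0.132] dist lens 0.435
0.2 xmax [0.704 0.093 0.264] ymax [0.702 0.648 0.232] dist lens 0.066
0.3 xmax [0.609 0.593 0.328] ymax [0.609 0.593 0.328] dist lens 0.533
0.4 xmax [0.509 0.061 0.491] ymax [0.481 0.111 0.499] dist lens 0.138
0.5 xmax [0.516 0.045 0.51 ] ymax [0.474 0.128 0.51 ] dist lens 0.132
0.6 xmax [ 0.339 -0.005  0.601] ymax [0.299 0.023 0.6  ] dist lens 0.313
scene 15099
0.1 xmax [0.739 0.093 0.161] ymax [0.538 1.148 0.119] dist lens 0.013
0.2 xmax [0.709 0.655 0.26 ] ymax [0.646 0.662 0.275] dist lens 0.011
0.3 xmax [0.673 0.682 0.385] ymax [0.673 0.682 0.385] dist lens 0.147
0.4 xmax [0.523 0.046 0.495] ymax [0.478 0.132 0.496] dist lens 0.125
0.5 xmax [0.521 0.047 0.505] ymax [0.478 0.129 0.505] dist lens 0.126
```

Request:
carry_out([
  {"tx": 0.0,"ty": 0.0,"tz": -0.04,"yaw": 0.0,"hand": 1.0},
  {"tx": 0.0,"ty": 0.0,"tz": -0.08,"yaw": 0.0,"hand": 1.0},
  {"tx": 0.0,"ty": 0.0,"tz": -0.115,"yaw": 0.0,"hand": 1.0},
  {"tx": 0.0,"ty": 0.0,"tz": -0.115,"yaw": 0.0,"hand": 1.0},
])

```text
time_s: 7.72
ee_pos: [0.4521, 0.0664, 0.0487]
tcp_rot: [0.015, 1.0, 0.0, -0.003]
contact_force: [-0.5, -0.5, -1.0]
grip_width: 0.005
finger_force: 0.0
```

```bash
python3 - <<'E'
from h import *
s=arm.read_state();print(s['time_s'],s['ee_pos'],s['contact_force'],s['qpos'].round(2))
E
```

```text
7.7167 [0.45207604 0.0663845  0.04870962] [-0.49611393 -0.48085958 -1.02236472] [ 0.83  0.41 -1.21  2.03  0.45  1.01  0.94]
```

The wide part of the arm is at z ≥ 0.4, above the lens. I'm starting the push.

Request:
carry_out([
  {"tx": 0.015,"ty": 0.0,"tz": 0.0,"yaw": 0.0,"hand": 1.0},
  {"tx": 0.03,"ty": -0.001,"tz": 0.0,"yaw": 0.0,"hand": 1.0},
  {"tx": 0.04,"ty": -0.001,"tz": 0.0,"yaw": 0.0,"hand": 1.0},
  {"tx": 0.047,"ty": -0.001,"tz": 0.0,"yaw": 0.0,"hand": 1.0},
  {"tx": 0.053,"ty": -0.002,"tz": 0.0,"yaw": 0.0,"hand": 1.0},
  {"tx": 0.059,"ty": -0.002,"tz": 0.0,"yaw": 0.0,"hand": 1.0},
  {"tx": 0.065,"ty": -0.002,"tz": 0.0,"yaw": 0.0,"hand": 1.0},
  {"tx": 0.071,"ty": -0.002,"tz": 0.0,"yaw": 0.0,"hand": 1.0},
  {"tx": 0.077,"ty": -0.003,"tz": 0.0,"yaw": 0.0,"hand": 1.0},
  {"tx": 0.083,"ty": -0.003,"tz": 0.0,"yaw": 0.0,"hand": 1.0},
])

```text
time_s: 8.55
ee_pos: [0.5172, 0.0645, 0.0523]
tcp_rot: [0.015, 1.0, 0.0, -0.0]
contact_force: [-3.0, -0.1, 1.8]
grip_width: 0.003
finger_force: 1.2
```

```bash
python3 - <<'E'
from h import *
s=arm.read_state();print(s['time_s'],s['ee_pos'],s['contact_force'],s['qpos'].round(2))
q,_=cap('scene'); cv2.imwrite('pics/s7.png',cv2.resize(q[60:380,200:460],(520,600))[:,:,::-1])
E
```

```text
8.55 [0.51715923 0.06445871 0.05233076] [-3.03700171 -0.09665512  1.82125601] [ 0.71  0.53 -1.11  1.88  0.54  1.08  0.93]
```

View pics/s7.png

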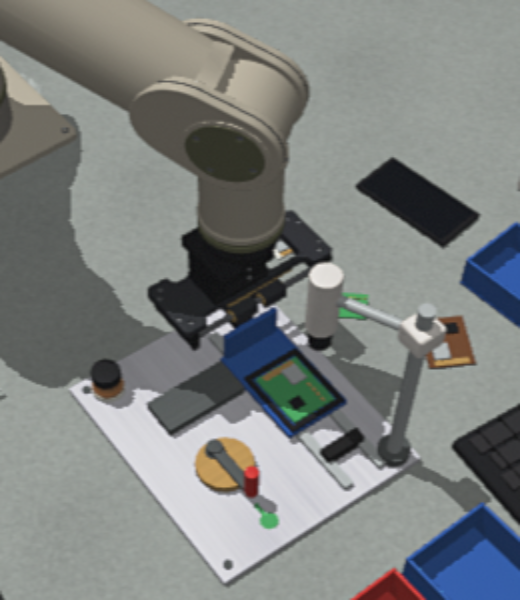

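The push is working: the carriage has gone about 25 mm, the board is in its nest, the lever is on the mark, and the hand is clear of the lens at (325,290).

Request:
carry_out([
  {"tx": 0.006,"ty": 0.0,"tz": 0.0,"yaw": 0.0,"hand": 1.0},
  {"tx": 0.012,"ty": 0.0,"tz": 0.0,"yaw": 0.0,"hand": 1.0},
  {"tx": 0.018,"ty": -0.001,"tz": 0.0,"yaw": 0.0,"hand": 1.0},
  {"tx": 0.024,"ty": -0.001,"tz": 0.0,"yaw": 0.0,"hand": 1.0},
  {"tx": 0.03,"ty": -0.001,"tz": 0.0,"yaw": 0.0,"hand": 1.0},
  {"tx": 0.035,"ty": -0.001,"tz": 0.0,"yaw": 0.0,"hand": 1.0},
  {"tx": 0.039,"ty": -0.002,"tz": 0.0,"yaw": 0.0,"hand": 1.0},
  {"tx": 0.042,"ty": -0.002,"tz": 0.0,"yaw": 0.0,"hand": 1.0},
  {"tx": 0.045,"ty": -0.002,"tz": 0.0,"yaw": 0.0,"hand": 1.0},
  {"tx": 0.045,"ty": -0.002,"tz": 0.0,"yaw": 0.0,"hand": 1.0},
])

```text
time_s: 9.43
ee_pos: [0.5496, 0.0631, 0.0521]
tcp_rot: [0.015, 1.0, -0.0, -0.001]
contact_force: [-7.4, -0.5, 3.8]
grip_width: 0.007
finger_force: 3.8
```

Request:
carry_out([
  {"tx": 0.002,"ty": 0.0,"tz": 0.0,"yaw": 0.0,"hand": 1.0},
  {"tx": 0.004,"ty": 0.0,"tz": 0.0,"yaw": 0.0,"hand": 1.0},
  {"tx": 0.005,"ty": 0.0,"tz": 0.0,"yaw": 0.0,"hand": 1.0},
  {"tx": 0.005,"ty": 0.0,"tz": 0.0,"yaw": 0.0,"hand": 1.0},
])

```text
time_s: 9.77
ee_pos: [0.5498, 0.0631, 0.052]
tcp_rot: [0.014, 1.0, -0.001, -0.005]
contact_force: [-27.5, -3.2, 21.1]
grip_width: 0.002
finger_force: 13.5
```

```bash
python3 - <<'E'
from h import *
s=arm.read_state();print(s['time_s'],s['ee_pos'],s['contact_force'])
q,d=cap('scene'); cv2.imwrite('pics/s8.png',cv2.resize(q[200:360,290:430],(700,600))[:,:,::-1])
C=cloud('scene',d);h=cv2.cvtColor(q,cv2.COLOR_RGB2HSV);mm=(h[...,0]>100)&(h[...,0]<130)&(h[...,1]>120)&(C[...,2]>.066)&(C[...,2]<.085)&(C[...,0]>.3)&(C[...,0]<.6)&(abs(C[...,1])<.15)
print(C[mm].mean(0),'parked was .508')
E
```

```text
9.7667 [0.54981427 0.06307571 0.05198159] [-27.45166847  -3.1589669   21.09109643]
[0.56792615 0.06227717 0.07277377] parked was .508
```

View pics/s8.png

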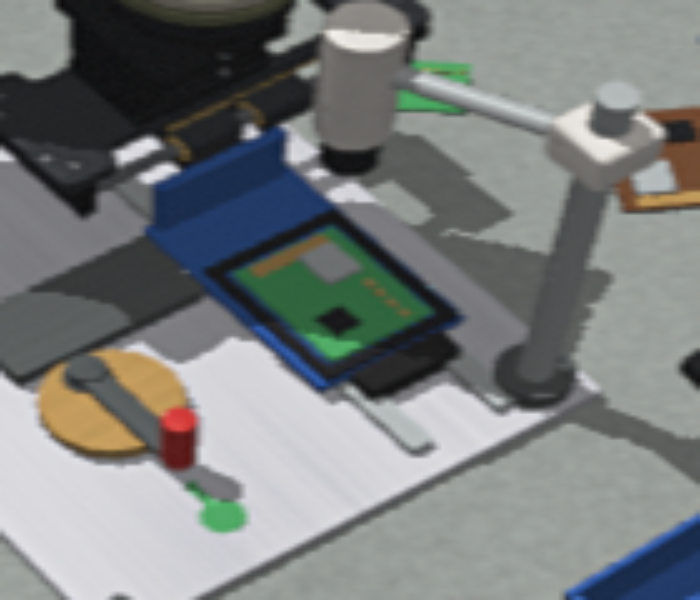

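The carriage is home: 60 mm of travel, front edge on the black stop at (410,365), solid resistance, nose clear of the cam. Now I'll back off.

Request:
carry_out([
  {"tx": -0.01,"ty": 0.0,"tz": 0.0,"yaw": 0.0,"hand": 1.0},
  {"tx": -0.02,"ty": 0.0,"tz": 0.0,"yaw": 0.0,"hand": 1.0},
  {"tx": -0.04,"ty": 0.0,"tz": 0.0,"yaw": 0.0,"hand": 1.0},
  {"tx": -0.06,"ty": 0.0,"tz": 0.0,"yaw": 0.0,"hand": 1.0},
  {"tx": -0.09,"ty": 0.0,"tz": 0.02,"yaw": 0.0,"hand": 1.0},
  {"tx": -0.12,"ty": 0.0,"tz": 0.06,"yaw": 0.0,"hand": 1.0},
  {"tx": -0.12,"ty": 0.0,"tz": 0.1,"yaw": 0.0,"hand": 1.0},
  {"tx": -0.12,"ty": 0.0,"tz": 0.1,"yaw": 0.0,"hand": 1.0},
  {"tx": -0.12,"ty": 0.0,"tz": 0.1,"yaw": 0.0,"hand": 1.0},
  {"tx": -0.12,"ty": 0.0,"tz": 0.1,"yaw": 0.0,"hand": 1.0},
])

```text
time_s: 10.65
ee_pos: [0.4647, 0.0624, 0.1271]
tcp_rot: [0.015, 1.0, -0.0, 0.0]
contact_force: [-0.2, -0.0, 0.3]
grip_width: 0.001
finger_force: 0.0
```

```bash
python3 - <<'E'
from h import *
s=arm.read_state();print(s['time_s'],s['ee_pos'],s['contact_force'])
q,d=cap('scene')
C=cloud('scene',d);h=cv2.cvtColor(q,cv2.COLOR_RGB2HSV);mm=(h[...,0]>100)&(h[...,0]<130)&(h[...,1]>120)&(C[...,2]>.066)&(C[...,2]<.085)&(C[...,0]>.3)&(C[...,0]<.6)&(abs(C[...,1])<.15)
x=C[mm].mean(0);print(x)
if x[0]>.565 and s['ee_pos'][0]<.5: print(arm.job_done())
E
```

```text
10.65 [0.46466138 0.06235864 0.12712616] [-0.23679707 -0.02265945  0.31014457]
[0.56771882 0.06324812 0.07219703]
the job is handed in; nothing more can be done
None
```

I turned the cam to its low point (about 0.01 rad off), then pushed the carriage about 60 mm home against the black stop with the board in its nest, backed the arm off and handed the job in at 10.7 s; no verdict came back.

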